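# Tip a tray of walnuts into the rice box on the scale

## Robot

A 6-joint arm with a two-finger parallel gripper is mounted at the origin on the work surface. World frame = base frame: x ahead of the robot, y to its left, z up, the work surface at z = 0. Lengths are in m, angles in rad, forces in N, time in s.
With the tool pointing down it reaches from about 0.35 to 0.775 m from the base axis. Payload 5.5 kg.
Tool frame: the origin (TCP) lies between the finger pads; the fingertips stand 19 mm ahead of it and the grasp point (between the pads) is the TCP; z points along the fingers, y is the line along which they close (so a half turn about z gives the same grasp; the last joint's range is limited). The gripper opens to 85 mm and grips with 20 to 120 N. Pads are 22 mm wide; open, the fingers measure 114 mm over their backs; the gripper's body (76 mm by 85 mm) begins 54 mm behind the grasp point. The pads swing forward as they close: fully open they stand 13 mm farther back than shut.
Start: joints at [1.185, 0.313, 0.046, 1.304, 0, 1.431], TCP at [0.14, 0.558, 0.25] pointing down, gripper open.
Joint ranges: [-2.76, 2.76], [-0.86, 1.69], [-1.03, 1.26], [-2.2, 2.34], [-1.47, 1.5], [-3.14, 3.14]. Speed limits (rad/s): [2.57, 2.57, 3.14, 3.14, 3.14, 3.14].

## Interface

Orientations are given as a unit quaternion [w, x, y, z].
In Python, from workcell import env gives the robot as it stands.
- The arm moves only by the shell command python3 -m pendant 'ROWS' [FORCE]. ROWS is JSON, a list of rows, each an object with "travel": the shift along the tool's x, y, z scaled (see below), a list of three; "rot": the turn, a rotation vector about the tool's x, y, z scaled (see below), a list of three; "fingers": the opening, from -1 (shut) to 1 (fully open). In form: [{"travel": [dx, dy, dz], "rot": [wx, wy, wz], "fingers": fingers}, ...]. A call has 1 to 10 rows; each row is the pose to reach, as a shift and turn from the pose commanded when the call began, along the tool's axes at that moment; what a row does not reach only later rows make up. The controller multiplies each number of a shift by 0.12 m and each number of a turn by 60 degrees. A row lasts 1/10 s, in which the tool goes at most 50 mm and 8.59 degrees, less where a joint would pass 70% of its speed; a pose out of reach is approached as far as the arm can. A call with a number of a shift or a turn outside -1 to 1 is refused whole. A call with a gripper value outside its range is refused whole. The fingers move at their own pace and stop on an object; FORCE is the grip in N (left out, the last holds). Time passes only in rows, so rows that repeat a pose let the fingers close. It gives the time, the measured TCP pose, the force, the opening and the grip force at its end, in the units of the state.
- env.get_state(): the state, without advancing time (a new reading comes with each control period).
- env.read_camera(name): name is "scene" or "top"; returns (picture, depth): 400x640x3 uint8, blue, green, red; 400x640 float32, m along the optical axis (not along the pixel's ray), 0 where there is no reading.
- env.camera_model(name): a dict with "fovy" (degrees; the focal length in pixels is half the picture's height over the tangent of half this angle, whatever the lens; pixels are square), "cx", "cy" (the principal point, pixels), "k1" (the pictures are not rectified: a ray, as slopes to the right and down, at radius r is drawn at 1 + k1 r^2 times it, then the intrinsics apply), "rvec" (rotation vector, rad) and "tvec" (3), from world to camera coordinates, as OpenCV has them. Camera axes: x right, y down, z forward; pixel columns grow to the right and rows downward; lengths in m; the calibration is good to about 2 mm. A picture is of the moment at which its call begins. camera_model takes no time and is no camera call.
- env.hand_in(): hands the job in; it is judged then, once.
Trained networks look in the newest picture that a camera, given by its name, has taken for a name from the list of things; names that differ only in an ending like _2 or _b are one class to them, and where a whole thing is asked for, a point or a joint stands for the part that bears it (a point fixed in the world has none). Each returns a list of dicts, best first, with "conf" (0 to 1); they miss things now and then, are a little off and sometimes report something else, mostly with a low value. They report only what shows in the picture. A call takes as long as a camera call. They do not tell look-alikes from the thing itself.
- env.outline_of(camera, target): "mask" (400x640 bool, what is visible of it) and "xy" ([column, row] in pixels, amid what is visible of it).
The state is a dict: "clock": time; "joint_pos": joint angles; "qvel": joint speeds; "tau": joint torques, N m; "tcp_pos": TCP position; "orientation": TCP orientation; "wrist_force": force on the tool from outside, world axes, zero at the start; "ft_torque": the same for the moment, N m; "finger_gap": finger opening in m; "grip_force": force on a finger pad.
Only numpy, scipy, OpenCV 4.12 (cv2) and the standard library are available. Lean on these libraries where they do the work, as an engineer would, in place of code of your own. Each camera call takes 0.05 s, during which the arm holds its last target. There are 200 camera calls.

## Task

Tip all six walnuts from the aluminium scoop tray into the red rice box that stands on the kitchen scale: first bring the loaded tray over level, rest its pouring lip lightly on the box's rim for a moment, then tip it from there. The scale is delicate, so the tray must never press on the box with more than about half a kilo (5 N). Then set the empty tray back upright on its cork mat, let go, and leave everything else on the counter alone.

Things in the scene. Friction and masses are not known exactly. Their poses are not given: they have to be found in the camera images.
- tray: Aluminium scoop tray, loose, about 0.25 kg, holding six walnuts, level on the cork mat. Origin: centre of the underside of its floor; x points to the pouring lip, z up. Floor x -65 to 55 mm, 110 mm wide, 3 mm sheet; rear and side walls 40 mm high (sides to x 90). In front a 35 degree ramp rises from x 55 to the lip.
- tray_grip (a point): Point on the axis of the tray's dark wooden handle, 125 mm behind (-x) the tray's origin and 40 mm above it; axes as the tray's. The handle is a level bar 16 mm wide (y) and 16 mm tall, running from x -65 to -169 mm of the tray.
- tray_lip (a point): Middle of the underside of the tray's flat pouring lip, 99 mm ahead (+x) of the tray's origin and 24 mm above it; axes as the tray's. The lip is 110 mm wide, 3 mm thick and spans x 89 to 110 mm of the tray.
- mat: Cork mat, 240 x 200 x 4 mm, fixed on the counter, the tray's place. Origin: centre of its underside
- scale: White kitchen scale, fixed, base 170 x 170 mm. Origin: centre of its underside, z up. On its sprung pan, centred, stands the open red rice box, which counts as part of it: 210 mm along x, 160 along y, 85 high, walls 4. Rim height above the origin: 120 to 131 mm, as the pan sinks by the box's unknown weight; each further 1 N sinks it 1 mm. The origin does not move with the pan.
- boxlid: Red lid of the rice box, 168 x 218 x 10 mm, lying flat on the counter; leave alone. Origin: centre of the underside
- bowl0: Blue melamine bowl, rim diameter 120 mm, 55 mm high; leave alone. Origin: centre of the underside
- bowl1: Second blue melamine bowl, as the first; leave alone
- jar: Green glass jar with a steel twist cap, 72 mm diameter, 110 mm high; leave alone. Origin: centre of the underside
- spatula: Wok spatula 300 mm long lying along its x axis on the counter; leave alone
- spoon: Blue ceramic soup spoon 140 mm long lying along its x axis on the counter; leave alone
- walnut0: Walnut in its shell, brown, loose in the tray, 36 x 31 x 31 mm, 15 g. Origin: its centre
- walnut1: Walnut in its shell, brown, loose in the tray, 36 x 31 x 31 mm, 15 g. Origin: its centre
- walnut2: Walnut in its shell, brown, loose in the tray, 36 x 31 x 31 mm, 15 g. Origin: its centre
- walnut3: Walnut in its shell, brown, loose in the tray, 36 x 31 x 31 mm, 15 g. Origin: its centre
- walnut4: Walnut in its shell, brown, loose in the tray, 36 x 31 x 31 mm, 15 g. Origin: its centre
- walnut5: Walnut in its shell, brown, loose in the tray, 36 x 31 x 31 mm, 15 g. Origin: its centre
Not all that is in view belongs to the job. What is shaped like the walnut5 but blue is not meant. What is shaped like the walnut1 but turquoise is not meant.

How it is judged:
By the outcome, as a careful person would: the job done as asked, in the order asked, and still so for the second after the job is handed in, with the robot touching nothing.
It also fails if it takes over 72 s, if anything falls off the work surface, if the arm or the gripper's body presses on something with over 40 N, if the wrist force passes 120 N, or if a joint passes its speed limit or range.

## Working session

There is one attempt and no reset: what is moved stays moved. The work goes in short steps, Python scripts to look and compute and a shell command to move; the robot and the scene stay as the last step left them, time stands still between calls to the robot, and variables do not carry over. Pictures are saved under pics/ and viewed, at most 10 in all, crops included, and the job is handed in when it is done.

```bash
ls; mkdir -p pics; cat > h.py <<'E'
import numpy as np, cv2
from workcell import env
from scipy.spatial.transform import Rotation as R
def cam(n):
    m=env.camera_model(n); f=200/np.tan(np.radians(m['fovy'])/2)
    return m,f,R.from_rotvec(np.ravel(m['rvec'])).as_matrix(),np.ravel(m['tvec'])
def pts(n,depth,vu):
    """world points for (row,col) array with depth"""
    m,f,Rm,t=cam(n); vu=np.asarray(vu); d=depth[vu[:,0],vu[:,1]]
    K=np.array([[f,0,m['cx']],[0,f,m['cy']],[0,0,1.]])
    xy=cv2.undistortPoints(vu[:,::-1].astype(np.float64)[:,None],K,np.array([m['k1'],0,0,0,0.]))[:,0]
    P=np.c_[xy*d[:,None],d]; ok=d>0
    return ((P-t)@Rm)[ok]
def proj(n,P):
    m,f,Rm,t=cam(n); K=np.array([[f,0,m['cx']],[0,f,m['cy']],[0,0,1.]])
    return cv2.projectPoints(np.asarray(P,float).reshape(-1,3),np.ravel(m['rvec']),t,K,np.array([m['k1'],0,0,0,0.]))[0][:,0]
def grid(n,depth):
    vu=np.argwhere(depth>0); return vu,pts(n,depth,vu)
E
python3 - <<'E'
from h import *
print(env.get_state())
for n in ['scene','top']:
    im,d=env.read_camera(n); cv2.imwrite(f'pics/{n}0.png',im); np.savez(f'{n}0.npz',im=im,d=d)
    print(n,env.camera_model(n),(d>0).mean())
    for t in ['tray','scale','mat','walnut0','boxlid','tray_grip']:
        for o in env.outline_of(n,t)[:8]:
            p=pts(n,d,np.argwhere(o['mask'])); print(t,round(o['conf'],2),np.round(o['xy']),o['mask'].sum(),np.round(np.median(p,0),3),np.round(p.min(0),3),np.round(p.max(0),3))
E
```

```text
pics
{'clock': 0.0, 'joint_pos': array([ 1.18538255e+00,  3.14013980e-01,  4.49940767e-02,  1.30357381e+00,
       -4.71467020e-07,  1.43123972e+00]), 'qvel': array([-2.00038466e-03, -7.40371415e-04,  2.67530897e-03,  1.37909230e-04,
        3.95685912e-05,  2.75684298e-04]), 'tau': array([ 2.35735155e-03, -4.80625427e+01,  2.98531294e+01,  1.93099090e-02,
        1.12623632e-04,  1.29372417e-06]), 'tcp_pos': array([0.13975922, 0.55728393, 0.24940727]), 'orientation': array([-2.32966586e-04,  1.22619162e-01,  9.92453391e-01, -8.67972634e-04]), 'wrist_force': array([ 0.32289761, -0.5650861 , -0.39480507]), 'ft_torque': array([ 0.01703919,  0.01431601, -0.02327345]), 'grip_force': 0.0, 'finger_gap': 0.08520741160282524}
scene {'fovy': 53.18437761813449, 'cx': 315.71010299291765, 'cy': 200.68500677886485, 'k1': -0.06537604801371866, 'rvec': array([ 0.91672433,  2.67462206, -0.82857067]), 'tvec': array([ 0.47557926, -0.21581111,  1.2343917 ])} 0.995875
tray 0.62 [387. 248.] 2958 [0.512 0.148 0.026] [ 0.423  0.06  -0.002] [0.575 0.345 0.057]
scale 0.78 [292. 143.] 5797 [ 0.502 -0.248  0.0
[... 1621 characters left out ...]
 0.031] [0.524 0.145 0.003] [0.559 0.181 0.044]
walnut0 0.52 [190. 282.] 100 [0.395 0.35  0.024] [ 0.382  0.334 -0.006] [0.409 0.372 0.035]
walnut0 0.43 [232. 225.] 81 [0.544 0.205 0.034] [0.532 0.191 0.023] [0.557 0.22  0.045]
walnut0 0.42 [247. 238.] 100 [0.503 0.165 0.032] [0.49  0.15  0.019] [0.518 0.184 0.047]
walnut0 0.32 [253. 259.] 2919 [0.439 0.161 0.003] [ 0.353  0.034 -0.01 ] [0.632 0.288 0.045]
boxlid 0.84 [464. 275.] 4074 [ 0.335 -0.465  0.008] [ 0.245 -0.585 -0.006] [ 0.426 -0.347  0.021]
boxlid 0.31 [385. 221.] 4617 [ 0.507 -0.25   0.048] [ 0.375 -0.376 -0.008] [ 0.624 -0.137  0.136]
tray_grip 0.64 [256. 236.] 1770 [0.514 0.14  0.021] [ 0.434  0.062 -0.008] [0.581 0.342 0.058]
```

View pics/scene0.png

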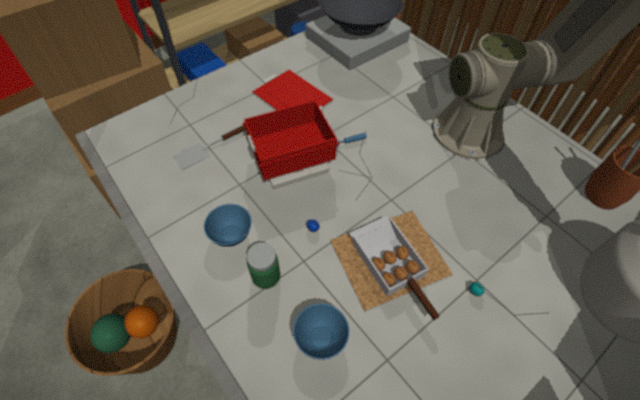

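View pics/top0.png

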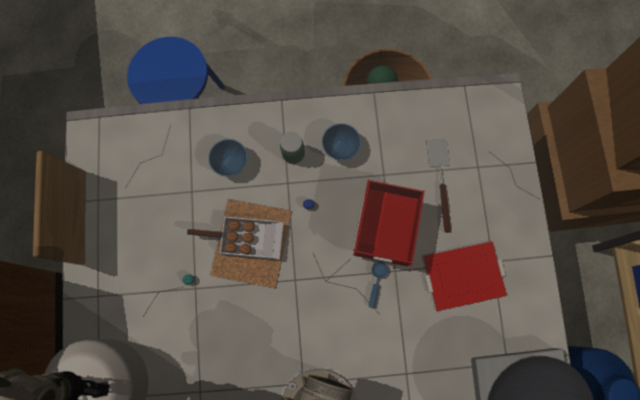

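The scene view shows the tray at (387,248) with six brown walnuts on the cork mat, its handle ending at (437,318) and its lip toward the red box at (290,140). The blue nut at (313,226) and the turquoise nut at (476,289) lie on the counter and are decoys. Next I measure the poses and make one enlarged crop.

```bash
cat > meas.py <<'E'
from h import *
def tray_pose(n,d,c,r=0.32,zlo=0.036,zhi=0.075):
    vu,P=grid(n,d); return vu,P
if __name__=='__main__':
    for n in ['scene','top']:
        z=np.load(n+'0.npz'); im,d=z['im'],z['d']; vu,P=grid(n,d)
        # handle
        s=(abs(P[:,0]-.51)<.06)&(P[:,1]>.242)&(P[:,1]<.37)&(P[:,2]>.04)&(P[:,2]<.07); H=P[s]
        l=cv2.fitLine(H[:,:2].astype(np.float32),cv2.DIST_HUBER,0,.001,.001).ravel()
        a=l[:2]*np.sign(-l[1]); b=np.array([-a[1],a[0]]); c=l[2:]
        print(n,'handle n',s.sum(),'ztop',np.median(H[:,2]),'dir',a,'yaw',np.arctan2(a[1],a[0]),'pt',c)
        q=P[:,:2]-c; u,v=q@a,q@b
        print(' handle width pct',np.percentile((H[:,:2]-c)@b,[2,50,98]),'end u',np.percentile((H[:,:2]-c)@a,[0,1,3]))
        # tray body: everything above mat by >10mm
        T=(abs(v)<.075)&(u>-.02)&(u<.27)&(P[:,2]>.037)&(P[:,2]<.06)
        print(' walls v',np.percentile(v[T],[1,3,97,99]),'u',np.percentile(u[T],[1,99]))
        for lo in np.arange(0.0,.3,.01):
            pass
        prof=[(round(x,3),round(float(np.median(P[(abs(v)<.03)&(abs(u-x)<.004)][:,2])),3)) for x in np.arange(0.,.28,.008)]
        print(prof)
        # box rim
        B=(abs(P[:,0]-.5)<.2)&(abs(P[:,1]+.25)<.17)&(P[:,2]>.11)&(P[:,2]<.16)
        rect=cv2.minAreaRect(P[B][:,:2].astype(np.float32)); print(' box',rect,'zs',np.percentile(P[B][:,2],[5,25,50,75,95]))
        red=(im[...,2]>60)&(im[...,2]>2.5*im[...,1]);rr=red[vu[:,0],vu[:,1]]
        print(' redbox',cv2.minAreaRect(P[B&rr][:,:2].astype(np.float32)))
        hs=P[(abs(P[:,0]-.5)<.15)&(P[:,1]>.0)&(P[:,1]<.3)&(P[:,2]<.012)]; 
        print(' table z',np.median(P[(abs(P[:,0]-.6)<.05)&(abs(P[:,1]-.0)<.06)][:,2]))
        m=env.outline_of(n,'mat')
        if m:
            Q=pts(n,d,np.argwhere(m[0]['mask'])); Q=Q[Q[:,2]<.012]; print(' mat',cv2.minAreaRect(Q[:,:2].astype(np.float32)))
    im=np.load('scene0.npz')['im'][190:330,290:500]; cv2.imwrite('pics/crop.png',cv2.resize(im,None,fx=3.5,fy=3.5,interpolation=cv2.INTER_CUBIC))
E
python3 meas.py
```

```text
scene handle n 427 ztop 0.05107994248381628 dir [-0.22582884 -0.974167  ] yaw -1.7985901 pt [0.5303726  0.28560358]
 handle width pct [-0.04580474 -0.0005677   0.00734224] end u [-0.05942157 -0.05846456 -0.05654058]
 walls v [-0.05331976 -0.0514565   0.0611572   0.06262901] u [-0.01804346  0.19532538]
[(np.float64(0.0), 0.001), (np.float64(0.008), 0.002), (np.float64(0.016), 0.002), (np.float64(0.024), 0.003), (np.float64(0.032), 0.005), (np.float64(0.04), 0.015), (np.float64(0.048), 0.038), (np.float64(0.056), 0.025), (np.float64(0.064), 0.03), (np.float64(0.072), 0.035), (np.float64(0.08), 0.034), (np.float64(0.088), 0.027), (np.float64(0.096), 0.007), (np.float64(0.104), 0.01), (np.float64(0.112), 0.032), (np.float64(0.12), 0.033), (np.float64(0.128), 0.034), (np.float64(0.136), 0.008), (np.float64(0.144), 0.007), (np.float64(0.152), 0.007), (np.float64(0.16), 0.007), (np.float64(0.168), 0.009), (np.float64(0.176), 0.015), (np.float64(0.184), 0.021), (np.float64(0.192), 0.026), (np.float64(0.2), 0.031), (np.float64(0.208), 0.032), (np.float64(0.216), 0.031), (np.float64(0.224), 0.
[... 1585 characters left out ...]
64(0.2), 0.016), (np.float64(0.208), 0.022), (np.float64(0.216), 0.028), (np.float64(0.224), 0.031), (np.float64(0.232), 0.03), (np.float64(0.24), 0.027), (np.float64(0.248), 0.003), (np.float64(0.256), -0.001), (np.float64(0.264), -0.002), (np.float64(0.272), -0.001)]
 box ((0.49978020787239075, -0.24450039863586426), (0.1638481169939041, 0.22436867654323578), 73.2835693359375) zs [0.11155655 0.1166316  0.12420437 0.12813432 0.13199478]
 redbox ((0.4970163106918335, -0.24457085132598877), (0.1607206165790558, 0.20904141664505005), 73.53483581542969)
 table z -0.00033340379879126265
 mat ((0.49248284101486206, 0.1619463562965393), (0.20150040090084076, 0.2411889284849167), 74.41127014160156)
```

View pics/crop.png

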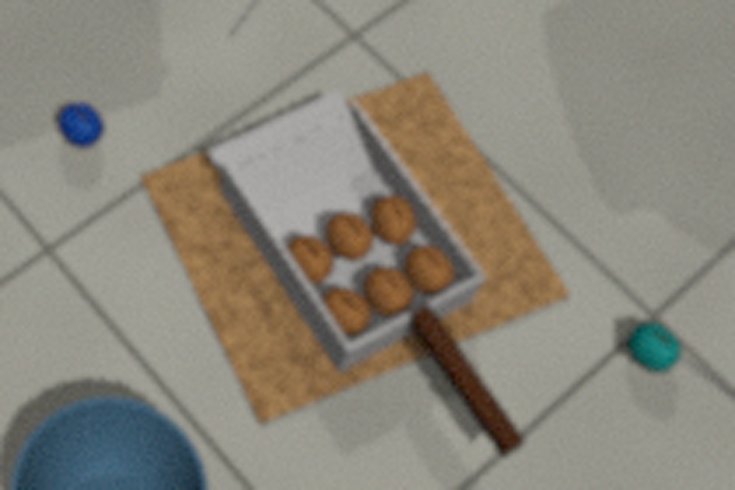

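```bash
cat > m2.py <<'E'
from h import *
from scipy.optimize import least_squares
def fit_tray(n,d,g=(0.515,0.155,-1.79)):
    """fit tray x,y,yaw: handle sides/end and outer edges of walls (z>.04)"""
    vu,P=grid(n,d); g=np.array(g)
    for _ in range(6):
        a=np.array([np.cos(g[2]),np.sin(g[2])]); b=np.array([-a[1],a[0]]); q=P[:,:2]-g[:2]; u,v=q@a,q@b
        H=(u<-.073)&(u>-.19)&(abs(v)<.02)&(P[:,2]>.035)&(P[:,2]<.07)
        W=(u>-.08)&(u<.09)&(abs(abs(v)-.055)<.012)&(P[:,2]>.040)&(P[:,2]<.065)
        k=np.polyfit(u[H],v[H],1)
        # walls: centre line from both sides, per side line
        L=np.median(v[W&(v>0)]-np.polyval([k[0],0],u[W&(v>0)])); Rr=np.median(v[W&(v<0)]-np.polyval([k[0],0],u[W&(v<0)]))
        off=.5*(k[1]+(L+Rr)/2)
        end=np.percentile(u[H],1); lipm=(abs(v)<.045)&(u>.07)&(u<.14)&(P[:,2]>.02)&(P[:,2]<.05); lip=np.percentile(u[lipm],99)
        du=((end+.169)+(lip-.110))/2
        g=g+np.r_[a*du+b*off,np.arctan(k[0])]
    return g,dict(end=end,lip=lip,L=L,R=Rr,hc=k[1],zh=np.median(P[H][:,2]),zlip=np.median(P[lipm&(u>.095)][:,2]))
def fit_box(n,im,d,c=(.5,-.244),yaw=-.286):
    vu,P=grid(n,d); a=np.array([np.cos(yaw),np.sin(yaw)]);b=np.array([-a[1],a[0]])
    red=((im[...,2]>50)&(im[...,2]>2.2*im[...,1]))[vu[:,0],vu[:,1]]
    q=P[:,:2]-c;u,v=q@a,q@b
    B=red&(abs(u)<.125)&(abs(v)<.1)&(P[:,2]>.10)
    o={}
    for nm,s in dict(xp=B&(u>.09)&(abs(v)<.07),xm=B&(u<-.09)&(abs(v)<.07),yp=B&(v>.065)&(abs(u)<.09),ym=B&(v<-.065)&(abs(u)<.09)).items():
        zt=np.percentile(P[s][:,2],92); t=s&(P[:,2]>zt-.004); w=(u if nm[0]=='x' else v)[t]; l=(v if nm[0]=='x' else u)[t]
        o[nm]=np.round([t.sum(),zt,*np.percentile(w,[5,50,95]),np.polyfit(l,w,1)[0]],4)
    return o
if __name__=='__main__':
    for n in ['scene','top']:
        z=np.load(n+'0.npz'); print(n,*fit_tray(n,z['d'])); print(fit_box(n,z['im'],z['d']))
E
python3 m2.py
```

```text
scene [ 0.5107907   0.17699152 -1.73981625] {'end': np.float64(-0.1693876791376873), 'lip': np.float64(0.11038835008204023), 'L': np.float64(0.052167469243842995), 'R': np.float64(-0.05487649929175782), 'hc': np.float64(0.0013544327294596843), 'zh': np.float64(0.051293885504517606), 'zlip': np.float64(0.031420019749162476)}
{'xp': array([4.400e+01, 1.307e-01, 1.042e-01, 1.058e-01, 1.078e-01, 6.900e-03]), 'xm': array([ 4.400e+01,  1.274e-01, -1.004e-01, -9.840e-02, -9.770e-02,
        7.500e-03]), 'yp': array([ 1.39e+02,  1.29e-01,  7.53e-02,  7.85e-02,  8.10e-02, -6.90e-03]), 'ym': array([ 1.14e+02,  1.27e-01, -7.93e-02, -7.57e-02, -7.34e-02,  4.10e-03])}
top [ 0.5054029   0.1755268  -1.74510659] {'end': np.float64(-0.16792519619155374), 'lip': np.float64(0.10892462081305969), 'L': np.float64(0.05365941927188023), 'R': np.float64(-0.053133940098592736), 'hc': np.float64(-0.0002628373074492184), 'zh': np.float64(0.050371324905827804), 'zlip': np.float64(0.03006662462661687)}
{'xp': array([1.500e+01, 1.269e-01, 9.950e-02, 1.006e-01, 1.024e-01, 1.150e-02]), 'xm': array([ 4.000e+01,  1.313e-01, -1.058e-01, -1.033e-01, -1.016e-01,
        1.110e-02]), 'yp': array([ 4.70e+01,  1.32e-01,  7.46e-02,  7.68e-02,  7.83e-02, -7.20e-03]), 'ym': array([ 5.700e+01,  1.309e-01, -7.900e-02, -7.680e-02, -7.500e-02,
       -3.400e-03])}
```

The crop confirms it: the brown six in the tray are the walnuts meant. The blue nut at crop (80,125) and the turquoise one at (655,347) are outside the tray and differ in colour. Now the grasp plan.

```bash
cat > go.py <<'E'
from h import *
def toolR(yaw,pitch):
    """tool orientation: tray yaw, tool pitch about tray y (deg; -35 = body leaning back)"""
    Rt=R.from_euler('z',yaw)*R.from_euler('y',pitch,degrees=True)
    return Rt*R.from_euler('y',180,degrees=True)
def cur():
    s=env.get_state(); q=s['orientation']; return s,np.array(s['tcp_pos']),R.from_quat([q[1],q[2],q[3],q[0]])
def delta(p,Rg):
    s,p0,R0=cur()
    t=R0.inv().apply(np.asarray(p)-p0)/.12; r=np.degrees((R0.inv()*Rg).as_rotvec())/60
    print('travel',np.round(t,3),'rot',np.round(r,3),'| at',np.round(p0,4),'j',np.round(s['joint_pos'],2),'F',np.round(s['wrist_force'],2),'t',round(s['clock'],2))
    return t,r
G=np.array([.5294,.2995,.044]); YT=-1.7425; YB=-1.862
E
python3 - <<'E'
from go import *
Rg=toolR(YT,-35); z=Rg.as_matrix()[:,2]; print(z)
delta(G-z*.12,Rg)
E
```

```text
[-0.09800197 -0.56514206 -0.81915204]
travel [-3.629 -0.726  0.9  ] rot [ 0.436 -0.469  1.381] | at [0.1399 0.5577 0.2503] j [1.19 0.31 0.05 1.3  0.   1.43] F [ 0.61 -0.82 -0.1 ] t 0.8
```

```bash
python3 -m pendant '[{"travel":[-1,-0.2,0],"rot":[0.2,-0.2,0.6],"fingers":1},{"travel":[-1,-0.2,0],"rot":[0.2,-0.2,0.6],"fingers":1},{"travel":[-1,-0.2,0],"rot":[0.2,-0.2,0.6],"fingers":1},{"travel":[-1,-0.2,0],"rot":[0.2,-0.2,0.6],"fingers":1},{"travel":[-1,-0.2,0],"rot":[0.2,-0.2,0.6],"fingers":1}]' 100
python3 - <<'E'
from go import *
Rg=toolR(YT,-35); z=Rg.as_matrix()[:,2]
delta(G-z*.12,Rg)
E
```

```text
clock: 1.3
tcp_pos: [0.2514, 0.5051, 0.2501]
orientation: [0.09, 0.424, 0.894, -0.115]
wrist_force: [0.7, 0.9, 0.3]
finger_gap: 0.0857
grip_force: 0.0
travel [-2.123  1.29   1.336] rot [ 0.234 -0.259  0.778] | at [0.2514 0.5051 0.2501] j [ 1.06  0.49  0.27  1.57 -0.19  1.97] F [0.71 0.88 0.31] t 1.3
```

```bash
python3 -m pendant '[{"travel":[-1,0.6,0.6],"rot":[0.23,-0.26,0.78],"fingers":1},{"travel":[-1,0.6,0.6],"rot":[0.23,-0.26,0.78],"fingers":1},{"travel":[-1,0.6,0.6],"rot":[0.23,-0.26,0.78],"fingers":1},{"travel":[-1,0.6,0.6],"rot":[0.23,-0.26,0.78],"fingers":1},{"travel":[-1,0.6,0.6],"rot":[0.23,-0.26,0.78],"fingers":1},{"travel":[-1,0.6,0.6],"rot":[0.23,-0.26,0.78],"fingers":1}]' 
python3 - <<'E'
from go import *
Rg=toolR(YT,-35); z=Rg.as_matrix()[:,2]
delta(G-z*.12,Rg)
E
```

```text
clock: 1.9
tcp_pos: [0.3869, 0.4414, 0.2022]
orientation: [0.195, 0.73, 0.613, -0.229]
wrist_force: [0.8, 0.3, -0.1]
finger_gap: 0.0855
grip_force: 0.0
travel [-0.028  1.37   0.636] rot [ 0.003 -0.    -0.003] | at [0.3869 0.4414 0.2022] j [ 0.86  0.83  0.63  1.91 -0.3   2.69] F [ 0.8   0.29 -0.13] t 1.9
```

```bash
python3 -m pendant '[{"travel":[0,0.5,0.2],"rot":[0,0,0],"fingers":1},{"travel":[-0.03,1,0.5],"rot":[0,0,0],"fingers":1},{"travel":[-0.03,1,0.64],"rot":[0,0,0],"fingers":1},{"travel":[-0.03,1,0.64],"rot":[0,0,0],"fingers":1}]' 
python3 - <<'E'
from go import *
Rg=toolR(YT,-35); z=Rg.as_matrix()[:,2]
delta(G-z*.06,Rg)
E
```

```text
clock: 2.3
tcp_pos: [0.4997, 0.3713, 0.1377]
orientation: [0.194, 0.73, 0.614, -0.23]
wrist_force: [-0.6, 0.2, -0.8]
finger_gap: 0.0853
grip_force: 0.0
travel [0.    0.346 0.454] rot [ 0.     0.001 -0.   ] | at [0.4997 0.3713 0.1377] j [ 0.68  0.89  0.58  1.76 -0.39  2.52] F [-0.58  0.17 -0.85] t 2.3
```

```bash
python3 -m pendant '[{"travel":[0,0.35,0],"rot":[0,0,0],"fingers":1},{"travel":[0,0.35,0.45],"rot":[0,0,0],"fingers":1},{"travel":[0,0.35,0.45],"rot":[0,0,0],"fingers":1},{"travel":[0,0.35,0.45],"rot":[0,0,0],"fingers":1}]' 
python3 - <<'E'
from go import *
im,d=env.read_camera('scene'); cv2.imwrite('pics/s1.png',cv2.resize(im[180:380,300:540],None,fx=3,fy=3))
Rg=toolR(YT,-35)
delta(G,Rg)
E
```

```text
clock: 2.7
tcp_pos: [0.532, 0.3369, 0.0958]
orientation: [0.194, 0.728, 0.616, -0.231]
wrist_force: [-0.9, -0.5, 1.1]
finger_gap: 0.0853
grip_force: 0.0
travel [-0.009  0.02   0.556] rot [ 0.005 -0.002  0.003] | at [0.5333 0.3384 0.0981] j [ 0.62  0.9   0.51  1.64 -0.42  2.46] F [0.25 0.91 0.09] t 2.75
```

View pics/s1.png

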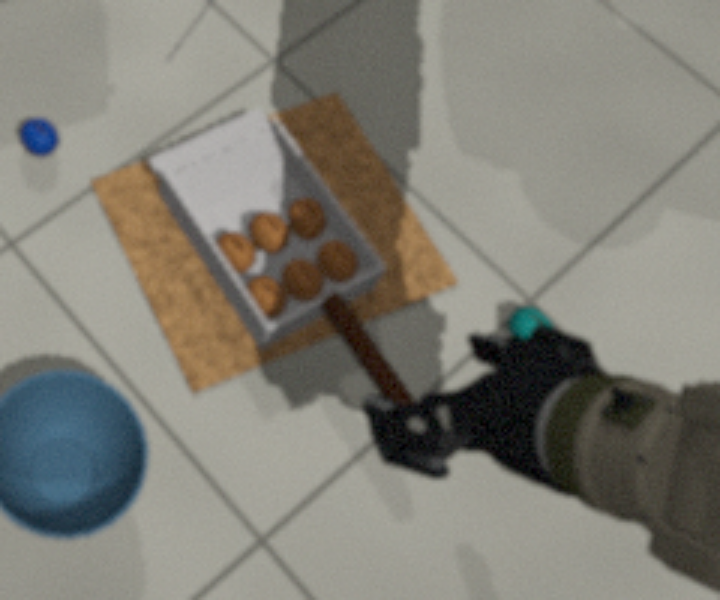

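The picture shows the open gripper straddling the handle end (crop (405,400)), with the turquoise nut (528,322) just beside it. The joint path is clear, so I descend and close.

```bash
python3 -m pendant '[{"travel":[-0.01,0.02,0.28],"rot":[0,0,0],"fingers":1},{"travel":[-0.01,0.02,0.56],"rot":[0,0,0],"fingers":1},{"travel":[-0.01,0.02,0.56],"rot":[0,0,0],"fingers":1},{"travel":[-0.01,0.02,0.56],"rot":[0,0,0],"fingers":1}]' 
python3 - <<'E'
from go import *
im,d=env.read_camera('top'); cv2.imwrite('pics/t1.png',cv2.resize(im[190:310,140:300],None,fx=5,fy=5,interpolation=cv2.INTER_CUBIC))
im2,d2=env.read_camera('scene'); cv2.imwrite('pics/s2.png',cv2.resize(im2[180:380,300:540],None,fx=3,fy=3))
delta(G,toolR(YT,-35))
E
```

```text
clock: 3.15
tcp_pos: [0.5306, 0.3006, 0.0457]
orientation: [0.195, 0.729, 0.616, -0.226]
wrist_force: [0.2, 0.5, 0.0]
finger_gap: 0.0852
grip_force: 0.0
travel [-0.005 -0.014  0.025] rot [ 0.009 -0.006  0.002] | at [0.5314 0.3014 0.0462] j [ 0.58  0.87  0.33  1.46 -0.44  2.41] F [ 0.18  0.06 -0.22] t 3.25
```

View pics/t1.png

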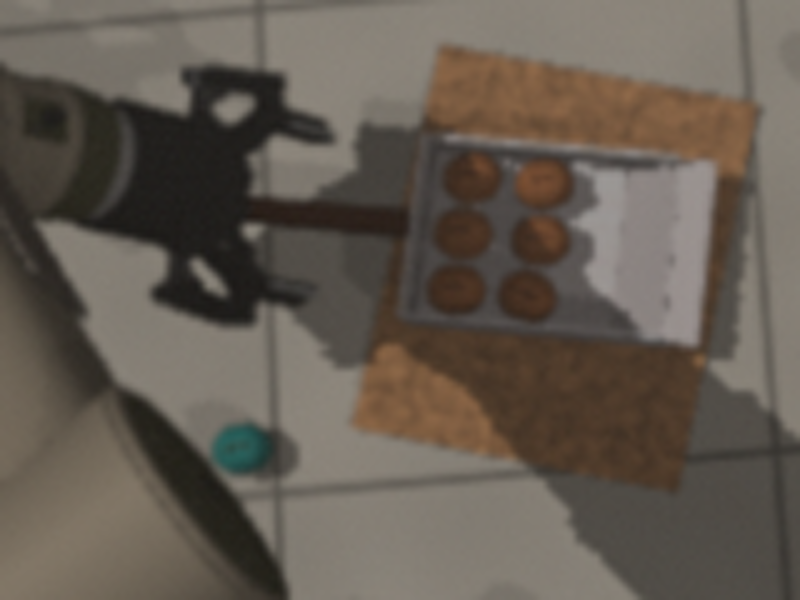

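Top view: the fingertips at (330,135) and (305,295) straddle the handle at (318,215), centred. I lower the last 3 mm and close.

```bash
python3 -m pendant '[{"travel":[0,-0.01,0.02],"rot":[0,0,0],"fingers":1},{"travel":[0,-0.01,0.02],"rot":[0,0,0],"fingers":0},{"travel":[0,-0.01,0.02],"rot":[0,0,0],"fingers":-0.4},{"travel":[0,-0.01,0.02],"rot":[0,0,0],"fingers":-1},{"travel":[0,-0.01,0.02],"rot":[0,0,0],"fingers":-1},{"travel":[0,-0.01,0.02],"rot":[0,0,0],"fingers":-1},{"travel":[0,-0.01,0.02],"rot":[0,0,0],"fingers":-1},{"travel":[0,-0.01,0.02],"rot":[0,0,0],"fingers":-1}]' 110
python3 - <<'E'
from go import *
from m2 import fit_tray
for n in ['scene','top']:
    im,d=env.read_camera(n); print(fit_tray(n,d,(.508,.176,-1.7425))[0])
delta(G,toolR(YT,-35))
E
```

```text
clock: 4.05
tcp_pos: [0.5283, 0.2979, 0.0417]
orientation: [0.195, 0.729, 0.616, -0.228]
wrist_force: [-0.6, 0.4, 2.3]
finger_gap: 0.0143
grip_force: 107.1
[ 0.49752526  0.16923233 -1.93606944]
[ 0.4971165   0.16926602 -1.8753124 ]
travel [ 0.001  0.007 -0.024] rot [ 0.006 -0.003  0.003] | at [0.5283 0.2979 0.0417] j [ 0.58  0.87  0.31  1.45 -0.44  2.41] F [-0.39  0.2   1.65] t 4.15
```

```bash
python3 - <<'E'
from go import *
s,p,R0=cur(); delta(p+[0,0,.03],R0); delta(p+[0,0,.12],R0)
E
```

```text
travel [-0.143  0.001 -0.205] rot [0. 0. 0.] | at [0.5283 0.2979 0.0417] j [ 0.58  0.87  0.31  1.45 -0.44  2.41] F [-0.39  0.2   1.65] t 4.15
travel [-0.571  0.003 -0.821] rot [0. 0. 0.] | at [0.5283 0.2979 0.0417] j [ 0.58  0.87  0.31  1.45 -0.44  2.41] F [-0.39  0.2   1.65] t 4.15
```

```bash
python3 -m pendant '[{"travel":[-0.02,0,-0.03],"rot":[0,0,0],"fingers":-1},{"travel":[-0.06,0,-0.086],"rot":[0,0,0],"fingers":-1},{"travel":[-0.12,0,-0.172],"rot":[0,0,0],"fingers":-1},{"travel":[-0.2,0,-0.287],"rot":[0,0,0],"fingers":-1},{"travel":[-0.29,0,-0.417],"rot":[0,0,0],"fingers":-1},{"travel":[-0.38,0,-0.546],"rot":[0,0,0],"fingers":-1},{"travel":[-0.46,0.002,-0.661],"rot":[0,0,0],"fingers":-1},{"travel":[-0.53,0.003,-0.762],"rot":[0,0,0],"fingers":-1},{"travel":[-0.57,0.003,-0.82],"rot":[0,0,0],"fingers":-1},{"travel":[-0.57,0.003,-0.82],"rot":[0,0,0],"fingers":-1}]' 
python3 - <<'E'
from go import *
s,p0,R0=cur()
for n in ['top','scene']:
    im,d=env.read_camera(n); cv2.imwrite(f'pics/{n}2.png',im); np.savez(n+'2.npz',im=im,d=d)
    # tray local frame assumed rigid with the tool
    Rt=R.from_euler('z',YT); o=p0-Rt.apply([-.125,0,.038]); vu,P=grid(n,d); L=Rt.inv().apply(P-o)
    lip=(abs(L[:,1])<.04)&(L[:,0]>.09)&(L[:,0]<.125)&(L[:,2]>.005)&(L[:,2]<.07)
    print(n,'lip z',np.median(L[lip][:,2]),'maxx',np.percentile(L[lip][:,0],97))
    for sg in (1,-1):
        w=(L[:,0]>-.05)&(L[:,0]<.085)&(abs(sg*L[:,1]-.054)<.012)&(L[:,2]>.03)&(L[:,2]<.065)
        print('  wall',sg,'y',np.median(L[w][:,1]),'yslope',np.polyfit(L[w][:,0],L[w][:,1],1)[0],'z',np.percentile(L[w][:,2],[50,90]),'zslope',np.polyfit(L[w][:,0],L[w][:,2],1)[0])
delta(p0,R0)
cv2.imwrite('pics/s2.png',cv2.resize(im[150:380,260:540],None,fx=2.5,fy=2.5))
E
```

```text
clock: 5.15
tcp_pos: [0.5288, 0.2984, 0.1629]
orientation: [0.195, 0.729, 0.616, -0.226]
wrist_force: [0.0, 0.9, -3.2]
finger_gap: 0.0144
grip_force: 107.8
top lip z 0.02460398982251033 maxx 0.10814152995952048
  wall 1 y 0.05225575865047724 yslope 0.01764959147407896 z [0.03733294 0.04070411] zslope 0.0030231443052758946
  wall -1 y -0.054530307030808176 yslope -0.010226180955731697 z [0.03672469 0.04095328] zslope 0.0010949193859303129
scene lip z 0.024655563550489368 maxx 0.10775625826723627
  wall 1 y 0.0557888717272104 yslope 0.01485362816370241 z [0.036924   0.03948571] zslope -0.0008517510246419764
  wall -1 y -0.051554164501007846 yslope 0.0036898980639058143 z [0.03622858 0.03902463] zslope 0.00026814601112112505
travel [-0.007  0.004 -0.015] rot [-0.002  0.002  0.001] | at [0.5283 0.2981 0.161 ] j [ 0.58  0.79  0.46  1.68 -0.44  2.41] F [ 0.54 -0.03 -3.87] t 5.25
```

View pics/s2.png

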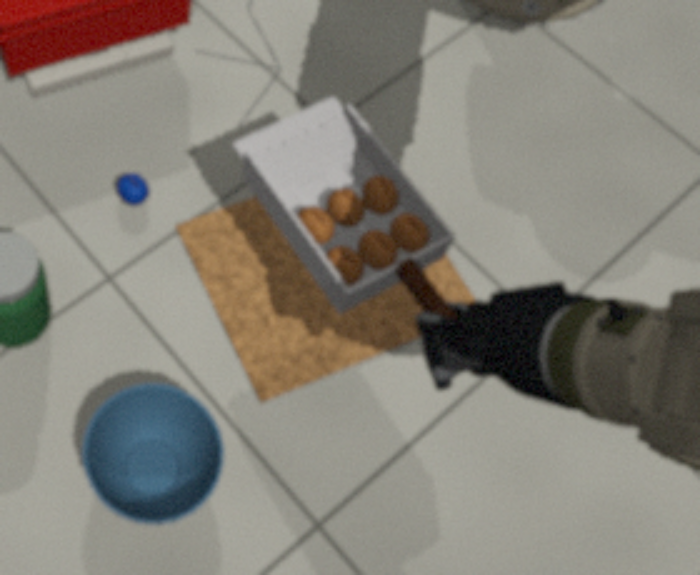

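Tray is lifted level with six walnuts aboard; the mat below is free and the blue nut at (132,188) is untouched.

```bash
python3 - <<'E'
from go import *
s,p,R0=cur(); T=np.array([.5883,.0429,.180]); Rg=toolR(YB,-35)
Rm=R.from_rotvec((Rg*R0.inv()).as_rotvec()*.5)*R0
delta((p+T)/2+[0,0,.006],Rm); delta(T,Rg)
E
```

```text
travel [-0.9    0.423  0.47 ] rot [ 0.035 -0.001  0.048] | at [0.5283 0.2981 0.161 ] j [ 0.58  0.79  0.46  1.68 -0.44  2.41] F [ 0.54 -0.03 -3.87] t 5.25
travel [-1.743  0.845  1.022] rot [ 0.071 -0.003  0.097] | at [0.5283 0.2981 0.161 ] j [ 0.58  0.79  0.46  1.68 -0.44  2.41] F [ 0.54 -0.03 -3.87] t 5.25
```

```bash
python3 -m pendant '[{"travel":[-0.03,0.015,0.016],"rot":[0.001,0,0.002],"fingers":-1},{"travel":[-0.1,0.047,0.052],"rot":[0.004,0,0.005],"fingers":-1},{"travel":[-0.2,0.094,0.104],"rot":[0.008,0,0.01],"fingers":-1},{"travel":[-0.32,0.15,0.167],"rot":[0.012,0,0.017],"fingers":-1},{"travel":[-0.45,0.212,0.235],"rot":[0.017,0,0.024],"fingers":-1},{"travel":[-0.58,0.273,0.303],"rot":[0.022,0,0.031],"fingers":-1},{"travel":[-0.7,0.33,0.366],"rot":[0.027,0,0.037],"fingers":-1},{"travel":[-0.8,0.377,0.418],"rot":[0.031,0,0.043],"fingers":-1},{"travel":[-0.87,0.41,0.455],"rot":[0.034,0,0.046],"fingers":-1},{"travel":[-0.9,0.424,0.47],"rot":[0.035,0,0.048],"fingers":-1}]' 
python3 - <<'E'
from go import *
delta([.5883,.0429,.180],toolR(YB,-35))
E
```

```text
clock: 6.25
tcp_pos: [0.5588, 0.1691, 0.1772]
orientation: [0.187, 0.748, 0.593, -0.234]
wrist_force: [0.2, 1.1, -3.6]
finger_gap: 0.0146
grip_force: 107.7
travel [-0.808  0.478  0.534] rot [ 0.035 -0.003  0.047] | at [0.5588 0.1691 0.1772] j [ 0.38  0.68  0.3   1.57 -0.49  2.28] F [ 0.23  1.06 -3.65] t 6.25
```

```bash
python3 -m pendant '[{"travel":[-0.03,0.018,0.02],"rot":[0.001,0,0.002],"fingers":-1},{"travel":[-0.09,0.053,0.06],"rot":[0.004,0,0.005],"fingers":-1},{"travel":[-0.18,0.106,0.119],"rot":[0.008,0,0.01],"fingers":-1},{"travel":[-0.29,0.172,0.192],"rot":[0.012,0,0.017],"fingers":-1},{"travel":[-0.41,0.243,0.271],"rot":[0.017,0,0.024],"fingers":-1},{"travel":[-0.53,0.314,0.35],"rot":[0.022,-0.001,0.031],"fingers":-1},{"travel":[-0.64,0.379,0.423],"rot":[0.027,-0.002,0.037],"fingers":-1},{"travel":[-0.73,0.432,0.482],"rot":[0.031,-0.003,0.043],"fingers":-1},{"travel":[-0.79,0.467,0.522],"rot":[0.034,-0.003,0.046],"fingers":-1},{"travel":[-0.808,0.478,0.534],"rot":[0.035,-0.003,0.047],"fingers":-1}]'
python3 -m pendant '[{"travel":[0,0,0],"rot":[0,0,0],"fingers":-1},{"travel":[0,0,0],"rot":[0,0,0],"fingers":-1}]' 
cat > chk.py <<'E'
from go import *
from m2 import fit_box
F=[]
for n in ['top','scene']:
    im,d=env.read_camera(n); s,p,R0=cur(); np.savez(n+'3.npz',im=im,d=d); F.append(s['wrist_force'])
    Rt=R.from_euler('z',YB); o=p-Rt.apply([-.125,0,.04]); vu,P=grid(n,d); L=Rt.inv().apply(P-o)
    lip=(abs(L[:,1])<.04)&(L[:,0]>.09)&(L[:,0]<.125)&(L[:,2]>.008)&(L[:,2]<.07)
    print(n,'lip top worldz',np.median(P[lip][:,2]),'tip local',np.percentile(L[lip][:,0],97))
    red=((im[...,2]>50)&(im[...,2]>2.2*im[...,1]))[vu[:,0],vu[:,1]]&(P[:,2]>.1)&(L[:,0]>.05)&(L[:,0]<.32)&(abs(L[:,1])<.115)
    side=red&(L[:,0]<.125)&(abs(L[:,1])>.062)&(P[:,2]>.12)
    print('  near rim localx',np.percentile(L[side][:,0],[10,50,90]),side.sum(),'z',np.percentile(P[side][:,2],[50,90]),'slope',np.polyfit(L[side][:,1],L[side][:,0],1)[0])
    far=red&(L[:,0]>.22)&(P[:,2]>.122); print('  far rim x',np.percentile(L[far][:,0],[10,50,90]),'box y',np.percentile(L[red&(P[:,2]>.122)][:,1],[1,99]))
    cv2.imwrite(f'pics/{n}3.png',im)
print('F',np.mean(F,0)); delta([.5883,.0429,.180],toolR(YB,-35))
E
python3 chk.py; python3 -c "
import cv2,numpy as np
a=cv2.imread('pics/scene3.png')[70:270,220:420];b=cv2.imread('pics/top3.png')[140:340,230:430]
cv2.imwrite('pics/ab.png',cv2.resize(np.hstack([a,b]),None,fx=2,fy=2,interpolation=cv2.INTER_CUBIC))"
```

```text
clock: 7.25
tcp_pos: [0.5883, 0.0429, 0.1798]
orientation: [0.18, 0.765, 0.57, -0.241]
wrist_force: [0.7, 0.6, -2.6]
finger_gap: 0.0144
grip_force: 107.7
clock: 7.45
tcp_pos: [0.588, 0.0448, 0.1797]
orientation: [0.18, 0.764, 0.57, -0.241]
wrist_force: [-0.6, -0.5, -3.7]
finger_gap: 0.0145
grip_force: 107.7
top lip top worldz 0.16690799470153908 tip local 0.10824441519818308
  near rim localx [0.09928507 0.10151336 0.11736074] 58 z [0.12599739 0.12970958] slope -0.025560517656570324
  far rim x [0.24211766 0.25405582 0.25597711] box y [-0.10681432  0.09990951]
scene lip top worldz 0.1683914063544885 tip local 0.10769715620841
  near rim localx [0.09730311 0.09912391 0.11192264] 73 z [0.12713069 0.13071716] slope 0.20577428027351463
  far rim x [0.23866472 0.25237535 0.25497099] box y [-0.10165712  0.10662353]
F [-0.11547299 -0.12425349 -3.54081213]
travel [-0.015  0.007  0.008] rot [0.001 0.    0.003] | at [0.5881 0.0451 0.1797] j [ 0.18  0.63  0.22  1.48 -0.54  2.13] F [-0.49 -0.55 -3.71] t 7.55
```

View pics/ab.png

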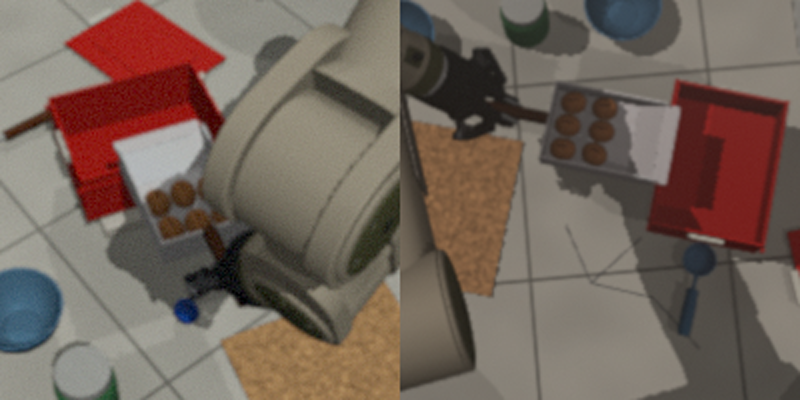

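Both views show the loaded tray level over the near rim, centred, its lip just overlapping the rim. The lip underside is about 35 mm above it. I lower it next.

```bash
python3 - <<'E'
from go import *
s,p,R0=cur(); Rg=toolR(YB,-35)
delta(p+np.array([-.287,-.958,0])*.003+[0,0,-.028],Rg); delta(p+[0,0,-.001],R0)
E
```

```text
travel [0.113 0.    0.205] rot [0.001 0.    0.003] | at [0.5881 0.0451 0.1797] j [ 0.18  0.63  0.22  1.48 -0.54  2.13] F [-0.49 -0.55 -3.71] t 7.55
travel [0.005 0.    0.007] rot [0. 0. 0.] | at [0.5881 0.0451 0.1797] j [ 0.18  0.63  0.22  1.48 -0.54  2.13] F [-0.49 -0.55 -3.71] t 7.55
```

```bash
python3 -m pendant '[{"travel":[0.01,0,0.018],"rot":[0,0,0.001],"fingers":-1},{"travel":[0.03,0,0.055],"rot":[0,0,0.002],"fingers":-1},{"travel":[0.055,0,0.1],"rot":[0,0,0.003],"fingers":-1},{"travel":[0.08,0,0.145],"rot":[0.001,0,0.003],"fingers":-1},{"travel":[0.1,0,0.18],"rot":[0.001,0,0.003],"fingers":-1},{"travel":[0.11,0,0.2],"rot":[0.001,0,0.003],"fingers":-1},{"travel":[0.113,0,0.205],"rot":[0.001,0,0.003],"fingers":-1},{"travel":[0.113,0,0.205],"rot":[0.001,0,0.003],"fingers":-1}]'; for i in 1 2; do python3 -m pendant '[{"travel":[0,0,0],"rot":[0,0,0],"fingers":-1}]'|grep -E "wrist|tcp"; done; python3 chk.py
```

```text
clock: 8.35
tcp_pos: [0.5872, 0.0413, 0.1518]
orientation: [0.18, 0.765, 0.569, -0.241]
wrist_force: [0.6, -0.2, -3.7]
finger_gap: 0.0144
grip_force: 107.7
tcp_pos: [0.5874, 0.0414, 0.1521]
wrist_force: [-0.7, -0.4, -4.4]
tcp_pos: [0.5874, 0.0414, 0.1522]
wrist_force: [-0.1, -0.2, -3.7]
top lip top worldz 0.13946865783275667 tip local 0.10800464653730273
  near rim localx [0.09534193 0.09794381 0.11673959] 66 z [0.1265498  0.13119188] slope -0.02927700658280249
  far rim x [0.23874365 0.25018987 0.25247061] box y [-0.1072891   0.09977483]
scene lip top worldz 0.14078017282318916 tip local 0.10810014489880523
  near rim localx [0.0939852  0.09552601 0.11518535] 114 z [0.1270397  0.12967823] slope -0.013911872894721823
  far rim x [0.23992396 0.2485732  0.25148095] box y [-0.10158628  0.10631768]
F [-0.21259272  0.51978085 -3.45134715]
travel [-0.122  0.004 -0.198] rot [ 0.     0.    -0.001] | at [0.5874 0.0414 0.1521] j [ 0.18  0.64  0.18  1.42 -0.54  2.13] F [ 0.1  -0.16 -3.19] t 8.65
```

```bash
python3 -m pendant '[{"travel":[0.005,0,0.007],"rot":[0,0,0],"fingers":-1},{"travel":[0.01,0,0.014],"rot":[0,0,0],"fingers":-1},{"travel":[0.015,0,0.021],"rot":[0,0,0],"fingers":-1},{"travel":[0.02,0,0.028],"rot":[0,0,0],"fingers":-1},{"travel":[0.02,0,0.028],"rot":[0,0,0],"fingers":-1}]'|grep -E "wrist|tcp"
python3 -m pendant '[{"travel":[0,0,0],"rot":[0,0,0],"fingers":-1}]'|grep -E "wrist|tcp"
python3 -m pendant '[{"travel":[0.005,0,0.007],"rot":[0,0,0],"fingers":-1},{"travel":[0.005,0,0.007],"rot":[0,0,0],"fingers":-1}]'|grep -E "wrist|tcp"
python3 -m pendant '[{"travel":[0,0,0],"rot":[0,0,0],"fingers":-1}]'|grep -E "wrist|tcp"
```

```text
tcp_pos: [0.5872, 0.0414, 0.1475]
wrist_force: [0.2, -1.1, -3.2]
tcp_pos: [0.5873, 0.0414, 0.1477]
wrist_force: [-0.4, -0.5, -4.0]
tcp_pos: [0.5873, 0.0414, 0.1466]
wrist_force: [0.2, 0.5, -3.6]
tcp_pos: [0.5873, 0.0414, 0.1467]
wrist_force: [-0.2, -0.5, -3.4]
```

```bash
python3 -m pendant '[{"travel":[0.005,0,0.007],"rot":[0,0,0],"fingers":-1},{"travel":[0.005,0,0.007],"rot":[0,0,0],"fingers":-1}]'|grep -E "wrist|tcp"
python3 -m pendant '[{"travel":[0,0,0],"rot":[0,0,0],"fingers":-1}]'|grep -E "wrist"
python3 -m pendant '[{"travel":[0.005,0,0.007],"rot":[0,0,0],"fingers":-1},{"travel":[0.005,0,0.007],"rot":[0,0,0],"fingers":-1}]'|grep -E "wrist|tcp"
python3 -m pendant '[{"travel":[0,0,0],"rot":[0,0,0],"fingers":-1}]'|grep -E "wrist"
```

```text
tcp_pos: [0.5873, 0.0415, 0.1455]
wrist_force: [0.6, -0.2, -3.1]
wrist_force: [0.0, -0.1, -3.5]
tcp_pos: [0.5872, 0.0415, 0.1445]
wrist_force: [0.6, -0.6, -2.6]
wrist_force: [0.8, 0.3, -3.6]
```

```bash
cat > f.py <<'E'
from workcell import env; import numpy as np
s=env.get_state(); print('z',round(s['tcp_pos'][2],4),'F',np.round(s['wrist_force'],1),'M',np.round(s['ft_torque'],3),'t',round(s['clock'],2))
E
python3 f.py; python3 -m pendant '[{"travel":[0.005,0,0.007],"rot":[0,0,0],"fingers":-1},{"travel":[0.005,0,0.007],"rot":[0,0,0],"fingers":-1}]'>/dev/null; python3 f.py
python3 -m pendant '[{"travel":[0,0,0],"rot":[0,0,0],"fingers":-1}]'>/dev/null; python3 f.py
python3 -m pendant '[{"travel":[0.005,0,0.007],"rot":[0,0,0],"fingers":-1},{"travel":[0.005,0,0.007],"rot":[0,0,0],"fingers":-1}]'>/dev/null; python3 f.py
python3 -m pendant '[{"travel":[0,0,0],"rot":[0,0,0],"fingers":-1}]'>/dev/null; python3 f.py
```

```text
z 0.1446 F [ 0.8  0.3 -3.6] M [ 1.257 -0.354 -0.019] t 10.15
z 0.1435 F [ 0.1  1.  -3.4] M [ 1.271 -0.457 -0.01 ] t 10.35
z 0.1436 F [ 0.1 -0.9 -3.6] M [ 1.227 -0.373 -0.041] t 10.45
z 0.1425 F [ 0.1 -0.3 -3. ] M [ 1.165 -0.389 -0.035] t 10.65
z 0.1426 F [-0.2 -0.5 -2.2] M [ 1.19  -0.341 -0.011] t 10.75
```

```bash
python3 -m pendant '[{"travel":[0.005,0,0.007],"rot":[0,0,0],"fingers":-1},{"travel":[0.005,0,0.007],"rot":[0,0,0],"fingers":-1}]'>/dev/null; python3 f.py
python3 -m pendant '[{"travel":[0,0,0],"rot":[0,0,0],"fingers":-1}]'>/dev/null; python3 f.py
python3 -m pendant '[{"travel":[0,0,0],"rot":[0,0,0],"fingers":-1}]'>/dev/null; python3 f.py; python3 chk.py
```

```text
z 0.1415 F [-0.   0.9 -1.9] M [ 1.049 -0.379  0.042] t 10.95
z 0.1416 F [ 0.9 -0.9 -2.7] M [ 0.986 -0.358  0.025] t 11.05
z 0.1416 F [ 0.7 -0.1 -2.3] M [ 0.975 -0.377  0.017] t 11.15
top lip top worldz 0.12972280313511506 tip local 0.10826031392377095
  near rim localx [0.0955065  0.09788749 0.1156042 ] 64 z [0.12599061 0.13067573] slope -0.027723909575766054
  far rim x [0.24116873 0.2502816  0.2523055 ] box y [-0.10715002  0.09980632]
scene lip top worldz 0.13124262750535404 tip local 0.10825781055290351
  near rim localx [0.09367618 0.09528545 0.11243195] 119 z [0.1264178  0.12954688] slope -0.003955814820781696
  far rim x [0.23854072 0.24893774 0.25124218] box y [-0.10179062  0.10630822]
F [ 0.0362097   0.33853041 -2.72020346]
travel [-0.172  0.004 -0.27 ] rot [ 0.     0.    -0.001] | at [0.5874 0.0415 0.1416] j [ 0.18  0.65  0.16  1.39 -0.54  2.13] F [-0.33 -0.31 -2.78] t 11.25
```

The lip is in contact, with about 1 N on the rim. I compute the tipping arc about the lip.

```bash
cat > arc.py <<'E'
from go import *
T=R.from_euler('y',-35,degrees=True)*R.from_euler('y',180,degrees=True)  # tray->tool
Ti=T.inv()
def arc(step,n,e=0,c=(.223,0,-.0155)):
    c=Ti.apply(c); nz=Ti.apply([0,0,1.])
    for i in range(1,n+1):
        Q=R.from_euler('y',step*i,degrees=True); t=(c-Q.apply(c)+Q.apply(nz)*e*i/n)/.12
        print(np.round(t[[0,2]],3),round(step*i/60,3))
if __name__=='__main__':
    arc(2.4,10,.0015); arc(2.4,10,.0015); arc(2.4,10,0)
    delta([0,0,0],toolR(YB,-35))
E
python3 arc.py
```

```text
[-0.051 -0.061] 0.04
[-0.105 -0.119] 0.08
[-0.161 -0.175] 0.12
[-0.219 -0.229] 0.16
[-0.28 -0.28] 0.2
[-0.343 -0.328] 0.24
[-0.407 -0.374] 0.28
[-0.474 -0.417] 0.32
[-0.542 -0.457] 0.36
[-0.612 -0.494] 0.4
[-0.051 -0.061] 0.04
[-0.105 -0.119] 0.08
[-0.161 -0.175] 0.12
[-0.219 -0.229] 0.16
[-0.28 -0.28] 0.2
[-0.343 -0.328] 0.24
[-0.407 -0.374] 0.28
[-0.474 -0.417] 0.32
[-0.542 -0.457] 0.36
[-0.612 -0.494] 0.4
[-0.05 -0.06] 0.04
[-0.103 -0.117] 0.08
[-0.158 -0.172] 0.12
[-0.216 -0.225] 0.16
[-0.275 -0.275] 0.2
[-0.337 -0.323] 0.24
[-0.4   -0.369] 0.28
[-0.466 -0.411] 0.32
[-0.533 -0.451] 0.36
[-0.602 -0.488] 0.4
travel [-0.751 -4.588  1.963] rot [ 0.     0.    -0.001] | at [0.5874 0.0415 0.1416] j [ 0.18  0.65  0.16  1.39 -0.54  2.13] F [-0.33 -0.31 -2.78] t 11.25
```

```bash
python3 -m pendant '[{"travel":[0,0,0],"rot":[0,0,0],"fingers":-1},{"travel":[0,0,0],"rot":[0,0,0],"fingers":-1},{"travel":[0,0,0],"rot":[0,0,0],"fingers":-1}]' >/dev/null; python3 f.py
python3 -m pendant '[{"travel":[-0.025,0,-0.03],"rot":[0,0.02,0],"fingers":-1},{"travel":[-0.078,0,-0.09],"rot":[0,0.06,0],"fingers":-1},{"travel":[-0.133,0,-0.147],"rot":[0,0.1,0],"fingers":-1},{"travel":[-0.161,0,-0.175],"rot":[0,0.12,0],"fingers":-1}]'; python3 f.py
python3 - <<'E'
from go import *
delta([.5,0,.14],toolR(YB,-35+7.2))
s,p,R0=cur(); Rt=R0*T.inv() if 0 else R0*(R.from_euler('y',-35,degrees=True)*R.from_euler('y',180,degrees=True)).inv()
print('pivot',p+Rt.apply([.223,0,-.0155]),'pitch',Rt.as_euler('ZYX',degrees=True))
E
```

```text
z 0.1416 F [ 0.9  0.1 -2.2] M [ 0.97  -0.344  0.045] t 11.55
clock: 11.95
tcp_pos: [0.5865, 0.0375, 0.1715]
orientation: [0.144, 0.78, 0.579, -0.191]
wrist_force: [-0.5, 0.1, -3.2]
finger_gap: 0.0144
grip_force: 107.7
z 0.1715 F [-0.5  0.1 -3.2] M [ 1.017 -0.323  0.054] t 11.95
travel [-0.329 -0.601  0.467] rot [ 0.001 -0.002 -0.003] | at [0.5865 0.0375 0.1715] j [ 0.13  0.55  0.13  1.36 -0.44  2.04] F [-0.48  0.05 -3.21] t 11.95
pivot [ 0.52335029 -0.17234137  0.12757752] pitch [-106.76373004    7.34734153    0.15266791]
```

```bash
python3 -m pendant '[{"travel":[-0.051,0,-0.061],"rot":[0,0.04,0],"fingers":-1},{"travel":[-0.105,0,-0.119],"rot":[0,0.08,0],"fingers":-1},{"travel":[-0.161,0,-0.175],"rot":[0,0.12,0],"fingers":-1},{"travel":[-0.219,0,-0.229],"rot":[0,0.16,0],"fingers":-1},{"travel":[-0.28,0,-0.28],"rot":[0,0.2,0],"fingers":-1},{"travel":[-0.343,0,-0.328],"rot":[0,0.24,0],"fingers":-1},{"travel":[-0.407,0,-0.374],"rot":[0,0.28,0],"fingers":-1},{"travel":[-0.474,0,-0.417],"rot":[0,0.32,0],"fingers":-1}]'
cat > pv.py <<'E'
from go import *
T=R.from_euler('y',-35,degrees=True)*R.from_euler('y',180,degrees=True)
s,p,R0=cur(); Rt=R0*T.inv()
print('pivot',np.round(p+Rt.apply([.223,0,-.0155]),4),'pitch',Rt.as_euler('ZYX',degrees=True),'j',np.round(s['joint_pos'],2)); 
E
python3 f.py; python3 pv.py
```

```text
clock: 12.75
tcp_pos: [0.5778, 0.0119, 0.241]
orientation: [0.044, 0.8, 0.595, -0.06]
wrist_force: [0.6, -0.3, -4.3]
finger_gap: 0.0143
grip_force: 107.8
z 0.241 F [ 0.6 -0.3 -4.3] M [ 0.574 -0.157 -0.001] t 12.75
pivot [ 0.5223 -0.1726  0.1276] pitch [-1.06742970e+02  2.64851314e+01  3.87844498e-03] j [-0.05  0.36  0.08  1.33 -0.14  1.82]
```

```bash
python3 -m pendant '[{"travel":[-0.051,0,-0.061],"rot":[0,0.04,0],"fingers":-1},{"travel":[-0.105,0,-0.119],"rot":[0,0.08,0],"fingers":-1},{"travel":[-0.161,0,-0.175],"rot":[0,0.12,0],"fingers":-1},{"travel":[-0.219,0,-0.229],"rot":[0,0.16,0],"fingers":-1},{"travel":[-0.28,0,-0.28],"rot":[0,0.2,0],"fingers":-1},{"travel":[-0.343,0,-0.328],"rot":[0,0.24,0],"fingers":-1},{"travel":[-0.407,0,-0.374],"rot":[0,0.28,0],"fingers":-1},{"travel":[-0.474,0,-0.417],"rot":[0,0.32,0],"fingers":-1},{"travel":[-0.542,0,-0.457],"rot":[0,0.36,0],"fingers":-1},{"travel":[-0.612,0,-0.494],"rot":[0,0.4,0],"fingers":-1}]'>/dev/null
python3 f.py; python3 pv.py
```

```text
z 0.3105 F [-0.4 -0.1 -2.6] M [-0.193  0.086 -0.034] t 13.75
pivot [ 0.5217 -0.1739  0.1287] pitch [-1.06735842e+02  5.04291402e+01  1.68711165e-02] j [-0.37  0.26  0.1   1.43  0.27  1.49]
```

```bash
python3 -m pendant '[{"travel":[-0.05,0,-0.06],"rot":[0,0.04,0],"fingers":-1},{"travel":[-0.103,0,-0.117],"rot":[0,0.08,0],"fingers":-1},{"travel":[-0.158,0,-0.172],"rot":[0,0.12,0],"fingers":-1},{"travel":[-0.216,0,-0.225],"rot":[0,0.16,0],"fingers":-1},{"travel":[-0.275,0,-0.275],"rot":[0,0.2,0],"fingers":-1},{"travel":[-0.337,0,-0.323],"rot":[0,0.24,0],"fingers":-1},{"travel":[-0.4,0,-0.369],"rot":[0,0.28,0],"fingers":-1},{"travel":[-0.466,0,-0.411],"rot":[0,0.32,0],"fingers":-1},{"travel":[-0.533,0,-0.451],"rot":[0,0.36,0],"fingers":-1},{"travel":[-0.602,0,-0.488],"rot":[0,0.4,0],"fingers":-1}]'>/dev/null
python3 f.py; python3 pv.py
python3 -m pendant '[{"travel":[0,0,0],"rot":[0,0,0],"fingers":-1},{"travel":[0,0,0],"rot":[0,0,0],"fingers":-1},{"travel":[0,0,0],"rot":[0,0,0],"fingers":-1},{"travel":[0,0,0],"rot":[0,0,0],"fingers":-1}]' >/dev/null; python3 f.py
python3 - <<'E'
from h import *
a=env.read_camera('scene')[0];b=env.read_camera('top')[0]
cv2.imwrite('pics/ab2.png',cv2.resize(np.hstack([a[70:270,190:390],b[140:340,280:480]]),None,fx=2,fy=2,interpolation=cv2.INTER_CUBIC))
E
```

```text
z 0.3477 F [-0.  -0.1 -2.9] M [-0.86   0.257  0.007] t 14.75
pivot [ 0.5218 -0.1744  0.1287] pitch [-106.60651684   74.37683803    0.12747875] j [-0.7   0.38  0.21  1.71  0.62  1.06]
z 0.3479 F [-0.3  0.  -1.9] M [-0.849  0.302  0.027] t 15.15
```

View pics/ab2.png

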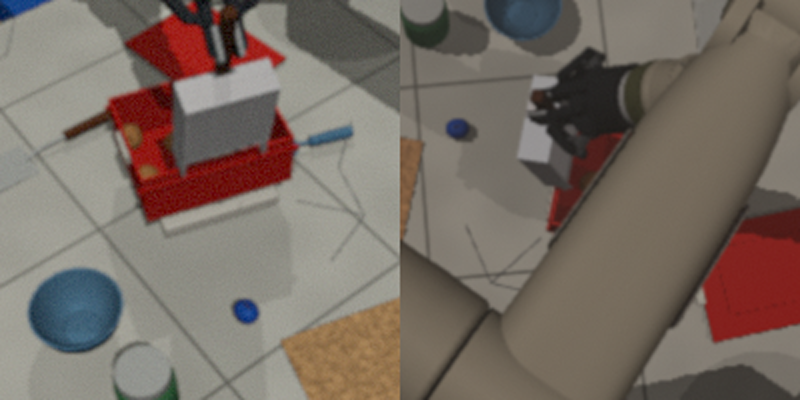

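Scene half: walnuts are seen in the box at (132,135) and (150,172), and none on the counter. The force matches an empty tray. I lift clear, then level the tray.

```bash
python3 - <<'E'
from go import *
s,p,R0=cur(); delta(p+[0,0,.04],R0)
from arc import arc
arc(-6,10)
E
```

```text
travel [ 0.211  0.    -0.258] rot [0. 0. 0.] | at [ 0.5354 -0.1298  0.3479] j [-0.7   0.38  0.21  1.71  0.62  1.06] F [ 0.11  0.62 -2.64] t 15.25
[0.115 0.158] -0.1
[0.212 0.327] -0.2
[0.291 0.505] -0.3
[0.351 0.69 ] -0.4
[0.392 0.881] -0.5
[0.412 1.075] -0.6
[0.412 1.27 ] -0.7
[0.392 1.464] -0.8
[0.351 1.655] -0.9
[0.291 1.84 ] -1.0
```

```bash
python3 -m pendant '[{"travel":[0.03,0,-0.037],"rot":[0,0,0],"fingers":-1},{"travel":[0.09,0,-0.11],"rot":[0,0,0],"fingers":-1},{"travel":[0.15,0,-0.183],"rot":[0,0,0],"fingers":-1},{"travel":[0.2,0,-0.245],"rot":[0,0,0],"fingers":-1},{"travel":[0.211,0,-0.258],"rot":[0,0,0],"fingers":-1}]' >/dev/null; python3 f.py; python3 pv.py
python3 -m pendant '[{"travel":[0.03,0,0.04],"rot":[0,-0.025,0],"fingers":-1},{"travel":[0.115,0,0.158],"rot":[0,-0.1,0],"fingers":-1},{"travel":[0.212,0,0.327],"rot":[0,-0.2,0],"fingers":-1},{"travel":[0.291,0,0.505],"rot":[0,-0.3,0],"fingers":-1},{"travel":[0.351,0,0.69],"rot":[0,-0.4,0],"fingers":-1},{"travel":[0.392,0,0.881],"rot":[0,-0.5,0],"fingers":-1},{"travel":[0.392,0,0.881],"rot":[0,-0.5,0],"fingers":-1}]' >/dev/null; python3 f.py; python3 pv.py
python3 - <<'E'
from h import *
a=env.read_camera('scene')[0];b=env.read_camera('top')[0]
cv2.imwrite('pics/ab3.png',cv2.resize(np.hstack([a[70:270,190:390],b[140:340,280:480]]),None,fx=2,fy=2,interpolation=cv2.INTER_CUBIC))
E
```

```text
z 0.3894 F [-0.4  0.6 -3.4] M [-0.905  0.293  0.031] t 15.75
pivot [ 0.5233 -0.1744  0.1705] pitch [-106.05944935   74.33281337    0.72356268] j [-0.7   0.38  0.31  1.81  0.62  1.06]
z 0.3348 F [ 0.2  0.8 -1.8] M [ 0.022 -0.004  0.027] t 16.45
pivot [ 0.523  -0.1692  0.1677] pitch [-1.06424720e+02  4.44033089e+01 -7.64455913e-02] j [-0.27  0.27  0.18  1.48  0.16  1.58]
```

View pics/ab3.png

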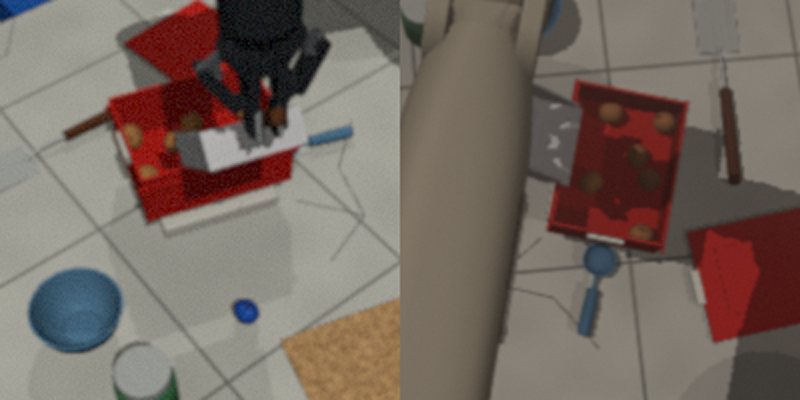

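The top half shows all six walnuts in the box at (610,112), (665,122), (638,155), (648,178), (592,182) and (640,232). I level out the empty tray next.

```bash
python3 -m pendant '[{"travel":[0.03,0,0.04],"rot":[0,-0.025,0],"fingers":-1},{"travel":[0.115,0,0.158],"rot":[0,-0.1,0],"fingers":-1},{"travel":[0.212,0,0.327],"rot":[0,-0.2,0],"fingers":-1},{"travel":[0.291,0,0.505],"rot":[0,-0.3,0],"fingers":-1},{"travel":[0.351,0,0.69],"rot":[0,-0.4,0],"fingers":-1},{"travel":[0.392,0,0.881],"rot":[0,-0.5,0],"fingers":-1},{"travel":[0.392,0,0.881],"rot":[0,-0.5,0],"fingers":-1}]' >/dev/null; python3 f.py; python3 pv.py
python3 - <<'E'
from go import *
delta([.5873,.0414,.185],toolR(YB,-35)); 
E
```

```text
z 0.2337 F [-0.6  1.  -4. ] M [ 0.879 -0.173 -0.031] t 17.25
pivot [ 0.5213 -0.1719  0.1638] pitch [-106.76019559   14.24612558   -0.46158579] j [ 0.07  0.46  0.18  1.43 -0.33  1.96]
travel [0.229 0.017 0.347] rot [-0.006 -0.237  0.004] | at [0.5826 0.0314 0.2337] j [ 0.07  0.46  0.18  1.43 -0.33  1.96] F [-0.6   1.01 -3.97] t 17.25
```

```bash
python3 -m pendant '[{"travel":[0.11,0.01,0.17],"rot":[0,-0.12,0],"fingers":-1},{"travel":[0.229,0.017,0.347],"rot":[-0.006,-0.237,0.004],"fingers":-1},{"travel":[0.229,0.017,0.347],"rot":[-0.006,-0.237,0.004],"fingers":-1},{"travel":[0.229,0.017,0.347],"rot":[-0.006,-0.237,0.004],"fingers":-1}]' >/dev/null; python3 f.py; python3 pv.py
python3 - <<'E'
from go import *
s,p,R0=cur(); B=np.array([.5283,.2979,.160]); Rg=toolR(YT,-35); Rm=R.from_rotvec((Rg*R0.inv()).as_rotvec()*.5)*R0
delta((p+B)/2+[0,0,.008],Rm);delta(B,Rg)
E
```

```text
z 0.1896 F [ 0.8  0.  -2.3] M [ 1.026 -0.334  0.006] t 17.65
pivot [ 0.5244 -0.1747  0.1732] pitch [-106.85872996    0.24210828    0.33421629] j [ 0.17  0.61  0.23  1.48 -0.54  2.12]
travel [ 0.82  -0.555 -0.504] rot [-0.031 -0.002 -0.05 ] | at [0.5889 0.0386 0.1896] j [ 0.17  0.61  0.23  1.48 -0.54  2.12] F [ 0.8   0.05 -2.25] t 17.65
travel [ 1.715 -1.111 -0.898] rot [-0.062 -0.004 -0.099] | at [0.5889 0.0386 0.1896] j [ 0.17  0.61  0.23  1.48 -0.54  2.12] F [ 0.8   0.05 -2.25] t 17.65
```

```bash
python3 -m pendant '[{"travel":[0.08,-0.055,-0.05],"rot":[-0.003,0,-0.005],"fingers":-1},{"travel":[0.25,-0.17,-0.155],"rot":[-0.009,0,-0.015],"fingers":-1},{"travel":[0.45,-0.305,-0.277],"rot":[-0.017,0,-0.027],"fingers":-1},{"travel":[0.65,-0.44,-0.4],"rot":[-0.025,-0.001,-0.04],"fingers":-1},{"travel":[0.78,-0.528,-0.48],"rot":[-0.03,-0.002,-0.048],"fingers":-1},{"travel":[0.82,-0.555,-0.504],"rot":[-0.031,-0.002,-0.05],"fingers":-1}]' >/dev/null
python3 - <<'E'
from go import *
delta([.5283,.2979,.160],toolR(YT,-35))
E
```

```text
travel [ 0.923 -0.489 -0.372] rot [-0.024 -0.005 -0.051] | at [0.5587 0.1711 0.1868] j [ 0.39  0.67  0.31  1.59 -0.49  2.28] F [ 0.46 -0.38 -2.22] t 18.25
```

```bash
python3 -m pendant '[{"travel":[0.09,-0.049,-0.037],"rot":[-0.002,0,-0.005],"fingers":-1},{"travel":[0.28,-0.147,-0.112],"rot":[-0.007,0,-0.015],"fingers":-1},{"travel":[0.5,-0.265,-0.2],"rot":[-0.013,-0.002,-0.027],"fingers":-1},{"travel":[0.72,-0.38,-0.29],"rot":[-0.019,-0.004,-0.04],"fingers":-1},{"travel":[0.88,-0.465,-0.355],"rot":[-0.023,-0.005,-0.049],"fingers":-1},{"travel":[0.923,-0.489,-0.372],"rot":[-0.024,-0.005,-0.051],"fingers":-1},{"travel":[0.923,-0.489,-0.372],"rot":[-0.024,-0.005,-0.051],"fingers":-1}]' >/dev/null
python3 - <<'E'
from go import *
delta([.5283,.2979,.060],toolR(YT,-35));delta([.5283,.2979,.047],toolR(YT,-35))
E
```

```text
travel [0.476 0.    0.649] rot [-0.004  0.004  0.001] | at [0.5283 0.2961 0.1566] j [ 0.57  0.8   0.46  1.69 -0.43  2.42] F [ 0.24 -0.53 -2.7 ] t 18.95
travel [0.539 0.001 0.738] rot [-0.004  0.004  0.001] | at [0.5283 0.2961 0.1566] j [ 0.57  0.8   0.46  1.69 -0.43  2.42] F [ 0.24 -0.53 -2.7 ] t 18.95
```

```bash
python3 -m pendant '[{"travel":[0.05,0,0.068],"rot":[-0.004,0.004,0.001],"fingers":-1},{"travel":[0.15,0,0.204],"rot":[-0.004,0.004,0.001],"fingers":-1},{"travel":[0.26,0,0.355],"rot":[-0.004,0.004,0.001],"fingers":-1},{"travel":[0.36,0,0.491],"rot":[-0.004,0.004,0.001],"fingers":-1},{"travel":[0.44,0,0.6],"rot":[-0.004,0.004,0.001],"fingers":-1},{"travel":[0.5,0,0.684],"rot":[-0.004,0.004,0.001],"fingers":-1},{"travel":[0.539,0.001,0.738],"rot":[-0.004,0.004,0.001],"fingers":-1},{"travel":[0.539,0.001,0.738],"rot":[-0.004,0.004,0.001],"fingers":-1},{"travel":[0.539,0.001,0.738],"rot":[-0.004,0.004,0.001],"fingers":-1}]' >/dev/null;python3 f.py
python3 - <<'E'
from go import *
delta([.5283,.2979,.042],toolR(YT,-35))
E
```

```text
z 0.0469 F [-0.1 -0.9 -2.9] M [ 1.081 -0.199  0.007] t 19.85
travel [0.027 0.    0.031] rot [-0.001  0.     0.   ] | at [0.5282 0.2974 0.0469] j [ 0.58  0.87  0.33  1.47 -0.43  2.42] F [-0.06 -0.89 -2.89] t 19.85
```

```bash
python3 -m pendant '[{"travel":[0.006,0,0.008],"rot":[0,0,0],"fingers":-1},{"travel":[0.012,0,0.015],"rot":[0,0,0],"fingers":-1},{"travel":[0.018,0,0.022],"rot":[0,0,0],"fingers":-1},{"travel":[0.024,0,0.028],"rot":[0,0,0],"fingers":-1},{"travel":[0.024,0,0.028],"rot":[0,0,0],"fingers":-1}]' >/dev/null;python3 f.py
python3 -m pendant '[{"travel":[0.002,0,0.004],"rot":[0,0,0],"fingers":-1},{"travel":[0.002,0,0.004],"rot":[0,0,0],"fingers":-1}]' >/dev/null;python3 f.py
python3 -m pendant '[{"travel":[0.002,0,0.004],"rot":[0,0,0],"fingers":-1},{"travel":[0.002,0,0.004],"rot":[0,0,0],"fingers":-1}]' >/dev/null;python3 f.py
```

```text
z 0.042 F [ 0.5 -0.2 -2.3] M [ 1.011 -0.194  0.007] t 20.35
z 0.0418 F [ 0.1  0.4 -1.4] M [ 0.901 -0.168  0.012] t 20.55
z 0.0416 F [-1.2  2.5  3. ] M [ 0.584 -0.053 -0.144] t 20.75
```

Tray is in contact with the mat. I release and back off along the tool axis.

```bash
python3 -m pendant '[{"travel":[0,0,0],"rot":[0,0,0],"fingers":-0.5},{"travel":[0,0,0],"rot":[0,0,0],"fingers":0},{"travel":[0,0,0],"rot":[0,0,0],"fingers":0.6},{"travel":[0,0,0],"rot":[0,0,0],"fingers":1},{"travel":[0,0,0],"rot":[0,0,0],"fingers":1},{"travel":[0,0,0],"rot":[0,0,0],"fingers":1},{"travel":[0,0,0],"rot":[0,0,0],"fingers":1}]' 20
python3 -m pendant '[{"travel":[0,0,-0.1],"rot":[0,0,0],"fingers":1},{"travel":[0,0,-0.3],"rot":[0,0,0],"fingers":1},{"travel":[0,0,-0.6],"rot":[0,0,0],"fingers":1},{"travel":[0,0,-1],"rot":[0,0,0],"fingers":1},{"travel":[0,0,-1],"rot":[0,0,0],"fingers":1},{"travel":[0,0,-1],"rot":[0,0,0],"fingers":1},{"travel":[0,0,-1],"rot":[0,0,0],"fingers":1}]'
python3 - <<'E'
from h import *
from m2 import fit_tray
for n in ['scene','top']:
    im,d=env.read_camera(n); print(*fit_tray(n,d,(.508,.176,-1.7425)))
    cv2.imwrite(f'pics/{n}9.png',im)
cv2.imwrite('pics/last.png',cv2.resize(np.hstack([cv2.imread('pics/scene9.png')[70:340,200:500],im[130:400,170:470]]),None,fx=1.33,fy=1.33))
E
```

```text
clock: 21.45
tcp_pos: [0.528, 0.2977, 0.0409]
orientation: [0.193, 0.73, 0.614, -0.231]
wrist_force: [1.1, -0.1, 0.1]
finger_gap: 0.0849
grip_force: 0.0
clock: 22.15
tcp_pos: [0.5394, 0.365, 0.138]
orientation: [0.193, 0.729, 0.614, -0.232]
wrist_force: [-0.1, 0.3, -0.1]
finger_gap: 0.0851
grip_force: 0.0
[ 0.50981816  0.17608382 -1.73176269] {'end': np.float64(-0.16877596748868098), 'lip': np.float64(0.10977596579296608), 'L': np.float64(0.051829590953061416), 'R': np.float64(-0.055531022044965093), 'hc': np.float64(0.001850715685573053), 'zh': np.float64(0.051462966461342095), 'zlip': np.float64(0.031711507162848866)}
[ 0.50435768  0.17622508 -1.74774361] {'end': np.float64(-0.1683001217114534), 'lip': np.float64(0.1093001216339373), 'L': np.float64(0.05418039004517506), 'R': np.float64(-0.05312431685348356), 'hc': np.float64(-0.0005280366148408071), 'zh': np.float64(0.049156483663644994), 'zlip': np.float64(0.029731382073966382)}
```

View pics/last.png

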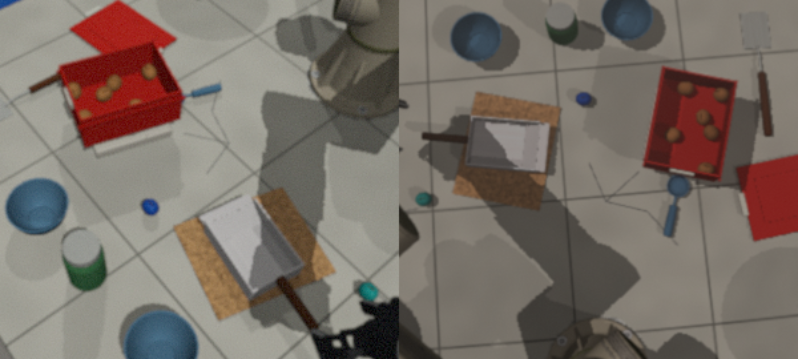

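The last picture shows the empty tray level on its mat at (508,145), six walnuts in the box around (695,125), and everything else in place. The gripper is clear.

```bash
python3 -c "
from workcell import env; print(env.hand_in())"
```

```text
the job is handed in; nothing more can be done
None
```

All six walnuts are in the red rice box, the empty tray is back upright on its cork mat and released, and the job was handed in at about 22 s; the lip rested on the rim at roughly 1 N, going by the wrist readings, before tipping.

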